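# Make up two robot-class parts kits

### The job

Make up the two parts kits for the robotics class: the geared motor, the larger wheel and the bearing block go into the three-compartment tray, the smaller wheel and the black controller box into the two-compartment tray. Give each part a compartment of its own, lying on the compartment floor the same way up as it is now; lower the parts in, do not drop them. Leave the spare gear and the roll of tape where they are.

Things in the scene. Friction and masses are not known exactly. Their poses are not given: they have to be found in the camera images.
- tray_three: The longer of two open cardboard kit trays, fixed to the table: 286 x 98 mm, three square compartments of 90 x 90 mm inside in a row along its x axis, centres at x = -94, 0 and +94 mm, y = 0. Walls and dividers 4 mm thick, rim 20 mm above the table; the compartment floor is 4 mm above the table. Origin: centre of its underside, on the table.
- tray_two: The shorter cardboard kit tray, fixed to the table: 192 x 98 mm, two square compartments of 90 x 90 mm inside in a row along its x axis, centres at x = -47 and +47 mm, y = 0. Same walls, rim (20 mm) and floor (4 mm) as the longer tray. Origin: centre of its underside, on the table.
- gearmotor: Loose geared motor lying on its side, about 180 g: a bright aluminium gearbox block 32 (x) x 34 (y) x 34 mm tall, from its +x face a dark steel motor can 24 mm in diameter and 24 mm long, from its -x face a 6 mm shaft 8 mm long; overall x from -24 to +40 mm. Stands on the gearbox. Origin: centre of the gearbox's underside. Grip the gearbox across y.
- wheel_large: The larger of two loose wheels, lying flat, about 140 g: black rubber tyre 64 mm in diameter, 24 mm thick, with an aluminium hub boss 22 mm in diameter standing up from its middle to 42 mm above the underside, which is a good grip. Origin: centre of the underside, z up along the axle.
- wheel_small: The smaller loose wheel, lying flat, about 80 g: black rubber tyre 44 mm in diameter, 20 mm thick, aluminium hub boss 18 mm in diameter standing up to 38 mm above the underside. Origin: centre of the underside, z up along the axle.
- bearing_block: Loose grey pillow-block bearing, about 200 g: foot 66 (x) x 30 (y) x 10 mm, on it a round-topped housing 38 mm wide (x), 20 mm thick (y), its top 46 mm above the underside, a shaft hole through it along y. Origin: centre of the underside. Grip the housing across its 20 mm thickness (y).
- controller: Loose black plastic motor-controller box, about 110 g, 58 (x) x 34 (y) x 32 mm tall, brass terminal strips at both ends of its top. Origin: centre of the underside. Grip it across y.
- spare_gear: Loose steel spur gear lying flat among the parts, not wanted: 54 mm over the teeth, 12 mm thick, hub 18 mm in diameter up to 20 mm. Origin: centre of the underside.
- tape_roll: Loose roll of brown tape, lying flat beyond the parts, not wanted: 90 mm in diameter, 48 mm tall, hollow. Origin: centre of the underside.

How it is judged:
At the end, for the whole second after the job is handed in: Every named part is in its own tray, one to a compartment in any arrangement: origin within 34 mm of the compartment's centre along both tray axes and within 5 mm above its floor, tilted less than 0.15 rad, released and at rest (((x of gearmotor in the frame of tray_three between -0.128 and -0.06 m and x of wheel_large in the frame of tray_three between -0.034 and 0.034 m and x of bearing_block in the frame of tray_three between 0.06 and 0.128 m) or (x of gearmotor in the frame of tray_three between -0.128 and -0.06 m and x of bearing_block in the frame of tray_three between -0.034 and 0.034 m and x of wheel_large in the frame of tray_three between 0.06 and 0.128 m) or (x of wheel_large in the frame of tray_three between -0.128 and -0.06 m and x of gearmotor in the frame of tray_three between -0.034 and 0.034 m and x of bearing_block in the frame of tray_three between 0.06 and 0.128 m) or (x of wheel_large in the frame of tray_three between -0.128 and -0.06 m and x of bearing_block in the frame of tray_three between -0.034 and 0.034 m and x of gearmotor in the frame of tray_three between 0.06 and 0.128 m) or (x of bearing_block in the frame of tray_three between -0.128 and -0.06 m and x of gearmotor in the frame of tray_three between -0.034 and 0.034 m and x of wheel_large in the frame of tray_three between 0.06 and 0.128 m) or (x of bearing_block in the frame of tray_three between -0.128 and -0.06 m and x of wheel_large in the frame of tray_three between -0.034 and 0.034 m and x of gearmotor in the frame of tray_three between 0.06 and 0.128 m)) and y of gearmotor in the frame of tray_three between -0.034 and 0.034 m and z of gearmotor in the frame of tray_three between 0 and 0.009 m and angle between each of gearmotor, wheel_large, bearing_block, wheel_small, controller's own z axis and vertical below 0.15 rad and linear speed of each of gearmotor, wheel_large, bearing_block, wheel_small, controller below 0.02 m/s and angular speed of each of gearmotor, wheel_large, bearing_block, wheel_small, controller below 0.2 rad/s and y of wheel_large in the frame of tray_three between -0.034 and 0.034 m and z of wheel_large in the frame of tray_three between 0 and 0.009 m and y of bearing_block in the frame of tray_three between -0.034 and 0.034 m and z of bearing_block in the frame of tray_three between 0 and 0.009 m and ((x of wheel_small in the frame of tray_two between -0.081 and -0.013 m and x of controller in the frame of tray_two between 0.013 and 0.081 m) or (x of controller in the frame of tray_two between -0.081 and -0.013 m and x of wheel_small in the frame of tray_two between 0.013 and 0.081 m)) and y of wheel_small in the frame of tray_two between -0.034 and 0.034 m and z of wheel_small in the frame of tray_two between 0 and 0.009 m and y of controller in the frame of tray_two between -0.034 and 0.034 m and z of controller in the frame of tray_two between 0 and 0.009 m); the robot touches nothing.
It fails at once if a part falls more than about 20 mm into a tray ((x of gearmotor in the frame of tray_three between -0.15 and 0.15 m and y of gearmotor in the frame of tray_three between -0.05 and 0.05 m and height (world z) of gearmotor below 0.03 m and linear speed of gearmotor above 0.6 m/s) or (x of wheel_large in the frame of tray_three between -0.15 and 0.15 m and y of wheel_large in the frame of tray_three between -0.05 and 0.05 m and height (world z) of wheel_large below 0.03 m and linear speed of wheel_large above 0.6 m/s) or (x of bearing_block in the frame of tray_three between -0.15 and 0.15 m and y of bearing_block in the frame of tray_three between -0.05 and 0.05 m and height (world z) of bearing_block below 0.03 m and linear speed of bearing_block above 0.6 m/s) or (x of wheel_small in the frame of tray_two between -0.1 and 0.1 m and y of wheel_small in the frame of tray_two between -0.05 and 0.05 m and height (world z) of wheel_small below 0.03 m and linear speed of wheel_small above 0.6 m/s) or (x of controller in the frame of tray_two between -0.1 and 0.1 m and y of controller in the frame of tray_two between -0.05 and 0.05 m and height (world z) of controller below 0.03 m and linear speed of controller above 0.6 m/s)).
It fails at once if the spare gear is moved by more than 15 mm (distance of spare_gear from where it was at the start of the episode above 0.015 m).
It fails at once if the tape roll is moved by more than 15 mm (distance of tape_roll from where it was at the start of the episode above 0.015 m).
It also fails if it takes over 112 s, if anything falls off the work surface, if the arm or the gripper's body presses on something with over 40 N, if the wrist force passes 120 N, or if a joint passes its speed limit or range.

### The arm

A 6-joint arm with a two-finger parallel gripper is mounted at the origin on the work surface. World frame = base frame: x ahead of the robot, y to its left, z up, the work surface at z = 0. Lengths are in m, angles in rad, forces in N, time in s.
With the tool pointing down it reaches from about 0.35 to 0.975 m from the base axis. Payload 4.9 kg.
Tool frame: the origin (TCP) lies between the finger pads; the fingertips stand 25 mm ahead of it and the grasp point (between the pads) lies 6 mm ahead of it (manip.tcp_to_tips is the z of the fingertips in the tool frame, in m); z points along the fingers, y is the line along which they close (so a half turn about z gives the same grasp; the last joint's range is limited). The gripper opens to 85 mm and grips with 20 to 120 N. Pads are 22 mm wide; open, the fingers measure 114 mm over their backs; the gripper's body (76 mm by 85 mm) begins 54 mm behind the grasp point. The pads swing forward as they close: fully open they stand 13 mm farther back than shut.
Start: joints at [1.105, 0.053, 1.613, -0, 1.476, -0.119], TCP at [0.212, 0.588, 0.256] pointing down, gripper open.
Joint ranges: [-3.01, 3.01], [-1.01, 2.22], [0.06, 2.58], [-1.02, 4.17], [0.09, 2.62], [-3.14, 3.14]. Speed limits (rad/s): [2.57, 2.57, 3.14, 3.14, 3.14, 3.14].

### API

Orientations are given as a unit quaternion [w, x, y, z].
In Python, from plant import manip gives the robot as it stands. The module is installed in compiled form; this text tells all that it offers.
- The arm moves only by the tool arm_command, never from a script. Its argument "moves" is a list of rows, each a list of 3 entries, a list of its own where there are three numbers: the opening, from -1 (shut) to 1 (fully open), then the shift along the tool's x, y, z in units of 0.15 m (1.0 is 0.15 m), then the turn about the tool's z in units of 2 pi rad (1.0 is 2 pi rad). A call has 1 to 20 rows; each row is the pose to reach, as a shift and turn from the pose commanded when the call began, along the tool's axes at that moment, turning the shorter way round; what a row does not reach only later rows make up. A row lasts 1/12 s, in which the tool goes at most 41.7 mm and 7.16 degrees, less where a joint would pass 70% of its speed; a pose out of reach is approached as far as the arm can. A call with a number of a shift or a turn outside -1 to 1 is refused whole. A call with a gripper value outside its range is refused whole. The fingers move at their own pace and stop on an object; the grip force is fixed at half the most. Time passes only in rows, so rows that repeat a pose let the fingers close. It gives the time, the measured TCP pose, the force, the opening and the grip force at its end, in the units of the state.
- manip.state(): the state, without advancing time (a new reading comes with each control period).
- manip.grab_frame(name): name is "scene" or "top" or "wrist"; returns a dict with "frame" (480x640x3 uint8, red, green, blue), "fx", "fy", "cx", "cy" (pixels), "R" (3x3) and "t" (3): a world point X has camera coordinates R X + t. Camera axes: x right, y down, z forward; pixel columns grow to the right and rows downward; lengths in m; the calibration is good to about 2 mm. A picture is of the moment at which its call begins. There is no depth.
- manip.job_done(): hands the job in; it is judged then, once.
Trained networks look in a picture, given as the dict that the camera call returned (one of the last four; its "shot" number tells which), for a name from the list of things; names that differ only in an ending like _2 or _b are one class to them, and where a whole thing is asked for, a point or a joint stands for the part that bears it (a point fixed in the world has none). Each returns a list of dicts, best first, with "confidence" (0 to 1); they miss things now and then, are a little off and sometimes report something else, mostly with a low value. They report only what shows in the picture. A call takes as long as a camera call.
- manip.search_frame(picture, target): "extent" ([left, top, right, bottom] in pixels, round what is visible of it).
The state is a dict: "time": time; "joint_pos": joint angles; "joint_vel": joint speeds; "joint_efforts": joint torques, N m; "tool_pos": TCP position; "tool_rot": TCP orientation; "contact_force": force on the tool from outside, world axes, zero at the start; "ft_torque": the same for the moment, N m; "gripper_width": opening from 0.0 (shut) to 1.0 (fully open); "grasp_force": force on a finger pad.
Only numpy, scipy, OpenCV 4.12 (cv2) and the standard library are available. Lean on these libraries where they do the work, as an engineer would, in place of code of your own. Each camera call takes 0.05 s, during which the arm holds its last target. There are 200 camera calls.

## Working session

There is one attempt and no reset: what is moved stays moved. The work goes in short steps, Python scripts to look and compute and a tool call to move; the robot and the scene stay as the last step left them, time stands still between calls to the robot, and variables do not carry over. Pictures are saved under pics/ and viewed, at most 14 in all, crops included, and the job is handed in when it is done.

Besides the shell and the picture viewer there is one more tool, called after "Emit:" in YAML: its name, and indented under it one key for each argument. arm_command: Moves the arm, as the interface text tells. Shifts and turns lie within -1 to 1; 1 stands for 0.15 m of shift or 2 pi rad of turn. Its arguments: {"type":"object","properties":{"moves":{"type":"array"}},"required":["moves"]}

```bash
mkdir -p pics
cat > h.py <<'E'
from plant import manip
import numpy as np, cv2
def ray(p,u,v):
    R=np.array(p["R"]);t=np.array(p["t"]);c=-R.T@t
    d=R.T@np.array([(u-p["cx"])/p["fx"],(v-p["cy"])/p["fy"],1]);return c,d
def atz(p,u,v,z):
    c,d=ray(p,u,v);return c+d*(z-c[2])/d[2]
def proj(p,X):
    q=np.array(p["R"])@np.array(X)+np.array(p["t"]);return p["fx"]*q[0]/q[2]+p["cx"],p["fy"]*q[1]/q[2]+p["cy"]
def save(p,n): cv2.imwrite("pics/"+n,np.ascontiguousarray(p["frame"][:,:,::-1]))
N=["tray_three","tray_two","gearmotor","wheel_large","wheel_small","bearing_block","controller","spare_gear","tape_roll"]
E
python3 - <<'E'
from h import *
for n in ["top","scene"]:
    p=manip.grab_frame(n);save(p,n+"1.png")
    c,d=ray(p,p["cx"],p["cy"]);print(n,c.round(3),d.round(3),p["fx"])
    for k in N:
        for r in manip.search_frame(p,k)[:2]:
            e=r["extent"];print(k,np.round(e),round(r["confidence"],2),atz(p,(e[0]+e[2])/2,(e[1]+e[3])/2,0.02).round(3))
print(manip.state())
E
```

```text
top [ 4.430e-01 -1.000e-03  1.028e+00] [ 0.144  0.003 -0.99 ] 570.8546479029164
tray_three [120. 204. 183. 369.] 0.56 [0.515 0.284 0.02 ]
tray_two [462. 232. 545. 347.] 0.93 [ 0.502 -0.336  0.02 ]
gearmotor [300. 213. 334. 239.] 0.61 [ 0.62 -0.01  0.02]
gearmotor [351. 210. 390. 241.] 0.53 [ 0.62  -0.106  0.02 ]
wheel_large [354. 208. 390. 244.] 0.6 [ 0.619 -0.109  0.02 ]
wheel_small [368. 297. 397. 322.] 0.78 [ 0.47  -0.123  0.02 ]
bearing_block [230. 208. 259. 252.] 0.81 [0.614 0.12  0.02 ]
controller [222. 306. 262. 339.] 0.96 [0.45  0.124 0.02 ]
spare_gear [300. 312. 327. 343.] 0.95 [ 0.44  -0.001  0.02 ]
spare_gear [462. 232. 542. 348.] 0.52 [ 0.501 -0.335  0.02 ]
tape_roll [316. 138. 367. 191.] 0.65 [ 0.733 -0.056  0.02 ]
scene [ 1.174 -0.256  0.699] [-0.644  0.271 -0.715] 518.6033649451778
tray_three [387. 147. 509. 252.] 0.65 [0.551 0.284 0.02 ]
tray_two [ 90. 236. 182. 338.] 0.66 [ 0.53  -0.326  0.02 ]
gearmotor [311. 252. 347. 282.] 0.89 [ 0.62  -0.007  0.02 ]
gearmotor [232. 222. 254. 245.] 0.71 [ 0.48 -0.12  0.02]
wheel_large [256. 272. 294. 311.] 0.64 [ 0.635 -0.112  0.0
[... 321 characters left out ...]
joint_pos': array([ 1.10501574e+00,  5.26800226e-02,  1.61292404e+00,  2.48586579e-05,
        1.47603254e+00, -1.19022448e-01]), 'joint_vel': array([ 0.00070001, -0.00108659,  0.0011617 ,  0.00034367,  0.00019466,
       -0.00031487]), 'joint_efforts': array([-7.73066859e-05, -3.93680406e+01, -3.70479369e+01, -5.39541497e-05,
        3.77109818e-04, -2.18228222e-07]), 'tool_pos': array([0.21239716, 0.58776461, 0.25630159]), 'tool_rot': array([-1.81823063e-05,  1.72512895e-01,  9.85007259e-01, -1.74742935e-05]), 'contact_force': array([-0.27726244,  0.14901738, -0.83857062]), 'ft_torque': array([-0.02611627, -0.00925933, -0.01342235]), 'grasp_force': 0.0, 'gripper_width': 1.0000325439952358}
```

View pics/top1.png

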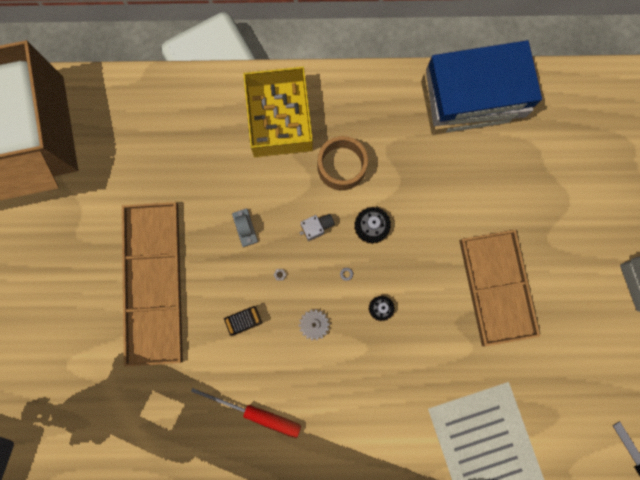

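View pics/scene1.png

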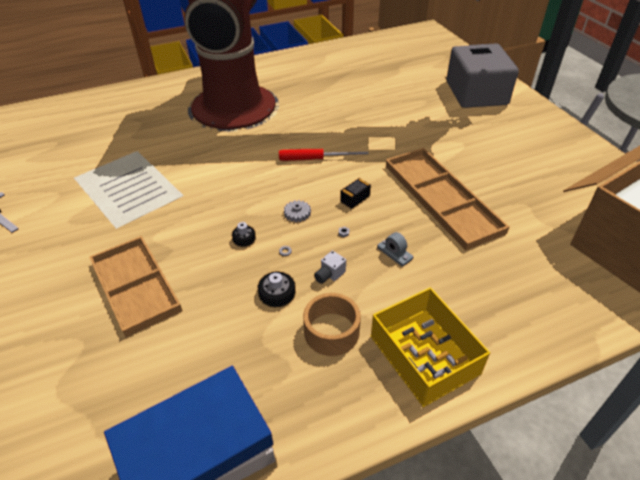

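The top view shows all the parts: bearing block (245,228), gearmotor (317,226), large wheel (373,225), small wheel (381,308), controller (243,320) and gear (314,324). The long tray is on the left, its outline running (123,204) to (183,361), and the short tray is on the right, (461,235) to (538,345). The scene view agrees. I'll enlarge the top view to read yaws and corners, and triangulate heights.

Run:
```python
from h import *
print("tips",manip.tcp_to_tips)
T=manip.grab_frame("top");S=manip.grab_frame("scene")
f=T["frame"][:,:,::-1]
cv2.imwrite("pics/parts.png",cv2.resize(f[200:345,215:405],None,fx=4,fy=4,interpolation=cv2.INTER_CUBIC))
m=np.zeros((600,800,3),np.uint8)
a=cv2.resize(f[200:370,115:190],None,fx=3.5,fy=3.5,interpolation=cv2.INTER_CUBIC);b=cv2.resize(f[225:350,455:545],None,fx=3.5,fy=3.5,interpolation=cv2.INTER_CUBIC)
m[:a.shape[0],:a.shape[1]]=a;m[:b.shape[0],400:400+b.shape[1]]=b
cv2.imwrite("pics/trays.png",m)
for k in N:
    A=manip.search_frame(T,k);B=manip.search_frame(S,k)
    if A and B:
        a=A[0]["extent"];b=B[0]["extent"]
        c1,d1=ray(T,(a[0]+a[2])/2,(a[1]+a[3])/2);c2,d2=ray(S,(b[0]+b[2])/2,(b[1]+b[3])/2)
        s=np.linalg.lstsq(np.c_[d1,-d2],c2-c1,rcond=None)[0];P,Q=c1+s[0]*d1,c2+s[1]*d2
        print(k,((P+Q)/2).round(3),"gap",round(np.linalg.norm(P-Q),4))
```

```text
tips 0.025
tray_two [ 0.504 -0.335 -0.003] gap 0.008
gearmotor [ 0.615 -0.009  0.014] gap 0.0029
wheel_large [ 0.623 -0.109  0.004] gap 0.0045
wheel_small [ 0.473 -0.12   0.012] gap 0.0057
bearing_block [ 0.585 -0.017  0.128] gap 0.2449
controller [0.452 0.125 0.01 ] gap 0.0065
spare_gear [ 0.442  0.001 -0.002] gap 0.0027
tape_roll [ 0.737 -0.053  0.013] gap 0.0013
```

View pics/parts.png

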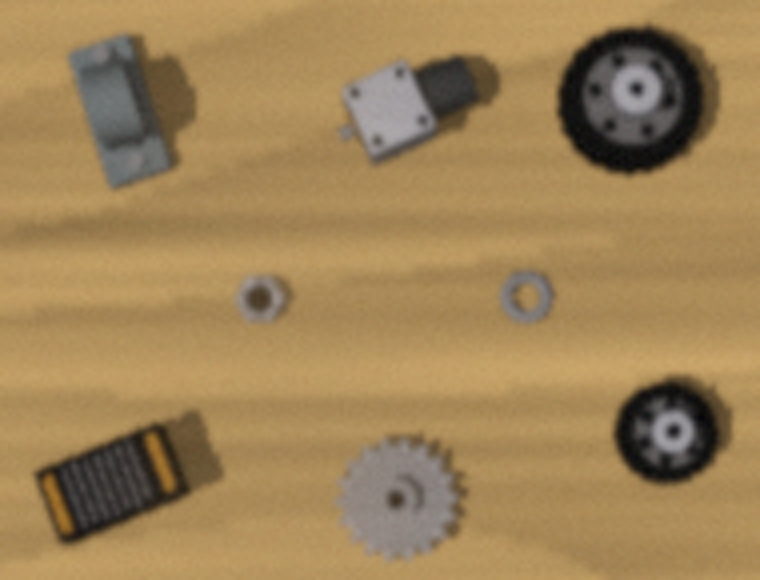

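View pics/trays.png

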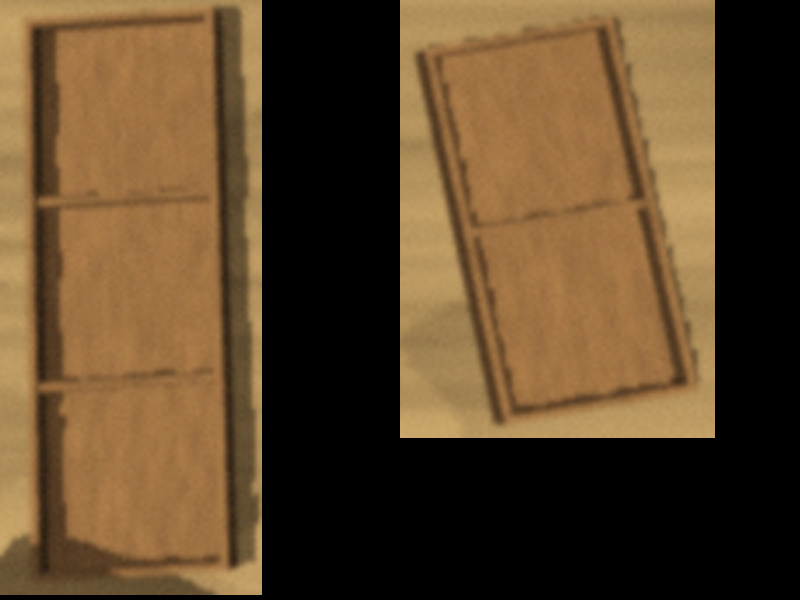

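Parts crop (4x, offset 215,200), top faces:
- Bearing foot corners (70,52), (128,35), (172,168), (112,187).
- Gearbox top (342,90), (405,60), (437,128), (378,155).
- Large wheel boss (637,89), small wheel boss (675,431).
- Controller top (37,472), (160,425), (187,492), (68,543).

Tray rims are clean. Next I'll compute poses.

```bash
cat >> h.py <<'E'
def yaw_of(R):return np.degrees(np.arctan2(R[1],R[0]))
from scipy.spatial.transform import Rotation as Ro
def mv(x,y,z,yaw=None):
    """shift/turn (units of the moves) to world TCP x,y,z with tool y (closing line) along yaw deg mod 180"""
    s=manip.state();q=s["tool_rot"];M=Ro.from_quat([q[1],q[2],q[3],q[0]]).as_matrix()
    sh=M.T@(np.array([x,y,z])-s["tool_pos"])/.15
    t=0
    if yaw is not None:
        a=yaw_of(M[:,1]);t=-((yaw-a+90)%180-90)/360
    print("pos",s["tool_pos"].round(4),"toolyaw",round(yaw_of(M[:,1]),1),"| shift",sh.round(3),"turn",round(t,4),"t",round(s["time"],1),"j6",round(s["joint_pos"][5],2))
E
python3 - <<'E'
from h import *
T=manip.grab_frame("top")
def rect(n,c,o,k,z):
    P=np.array([atz(T,o[0]+u/k,o[1]+v/k,z) for u,v in c])[:,:2]
    (cx,cy),(w,h),a=cv2.minAreaRect(P.astype(np.float32)*1000)
    l=P[1]-P[0]+P[2]-P[3];m=P[3]-P[0]+P[2]-P[1]
    print(n,P.mean(0).round(4),"size",round(w),round(h),"yaw01",yaw_of(l).round(1),"yaw03",yaw_of(m).round(1))
o=(215,200)
rect("bearing",[(70,52),(128,35),(172,168),(112,187)],o,4,.01)
rect("gear",[(342,90),(405,60),(437,128),(378,155)],o,4,.034)
rect("ctrl",[(37,472),(160,425),(187,492),(68,543)],o,4,.032)
print("WL",atz(T,215+637/4,200+89/4,.042).round(4),"WS",atz(T,215+675/4,200+431/4,.038).round(4))
rect("three",[(27,22),(216,10),(235,567),(40,575)],(115,200),3.5,.02)
rect("two",[(20,50),(213,17),(295,383),(100,421)],(455,225),3.5,.02)
mv(.5,.45,.3)
w=manip.grab_frame("wrist");s=manip.state();c,d=ray(w,w["cx"],w["cy"]);print("wristcam",c.round(3),d.round(3),w["fx"],"tcp",s["tool_pos"].round(3))
E
```

```text
bearing [0.6203 0.1202] size 65 28 yaw01 -73.5 yaw03 -162.3
gear [ 0.6156 -0.002 ] size 34 31 yaw01 -65.3 yaw03 -154.0
ctrl [0.4529 0.12  ] size 33 57 yaw01 -68.7 yaw03 -156.9
WL [ 0.6213 -0.1102  0.042 ] WS [ 0.4722 -0.1229  0.038 ]
three [0.5224 0.2835] size 283 98 yaw01 -87.7 yaw03 -176.7
two [ 0.5075 -0.3306] size 189 101 yaw01 -80.4 yaw03 -170.9
pos [0.2124 0.5878 0.2563] toolyaw 70.1 | shift [-2.115 -0.212 -0.291] turn 0 t 2.0 j6 -0.12
wristcam [0.143 0.612 0.374] [ 0.272 -0.097 -0.957] 385.48727314249 tcp [0.212 0.588 0.256]
```

Sizes match the given dimensions. I'll start with the bearing block, going to the far compartment of tray_three.

Emit:
arm_command:
  moves:
    - [0.4,[-0.9,-0.5,0.1],0]
    - [0.4,[-0.9,-0.5,0.1],0]
    - [0.4,[-0.9,-0.5,0.1],0]
    - [0.4,[-0.9,-0.5,0.1],0]
    - [0.4,[-0.9,-0.5,0.1],0]

```text
time: 2.52
tool_pos: [0.3167, 0.4677, 0.2405]
tool_rot: [0.001, 0.175, 0.985, -0.001]
contact_force: [-0.1, -0.7, 0.4]
gripper_width: 0.696
grasp_force: 0.0
```

Emit:
arm_command:
  moves:
    - [0.4,[-0.9,-0.5,0.1],0]
    - [0.4,[-0.9,-0.5,0.1],0]
    - [0.4,[-0.9,-0.5,0.1],0]
    - [0.4,[-0.9,-0.5,0.1],0]
    - [0.4,[-0.9,-0.5,0.1],0]

```text
time: 2.93
tool_pos: [0.4179, 0.3516, 0.2257]
tool_rot: [0.0, 0.175, 0.985, -0.001]
contact_force: [-0.5, -0.1, 0.2]
gripper_width: 0.7
grasp_force: 0.0
```

Emit:
arm_command:
  moves:
    - [0.4,[-0.9,-0.5,0.1],0]
    - [0.4,[-0.9,-0.5,0.1],0]
    - [0.4,[-0.9,-0.5,0.1],0]
    - [0.4,[-0.9,-0.5,0.1],0]
    - [0.4,[-0.9,-0.5,0.1],0]

```text
time: 3.35
tool_pos: [0.5193, 0.2355, 0.2108]
tool_rot: [0.0, 0.175, 0.985, -0.001]
contact_force: [-0.9, -0.6, -0.5]
gripper_width: 0.698
grasp_force: 0.0
```

Emit:
arm_command:
  moves:
    - [0.4,[-0.9,-0.5,0.1],-0.103]
    - [0.4,[-0.9,-0.5,0.1],-0.103]
    - [0.4,[-0.9,-0.5,0.1],-0.103]
    - [0.4,[-0.9,-0.5,0.1],-0.103]
    - [0.4,[-0.9,-0.5,0.1],-0.103]
    - [0.4,[-0.9,-0.5,0.1],-0.103]
    - [0.4,[-0.9,-0.5,0.1],-0.103]

```text
time: 3.93
tool_pos: [0.6184, 0.1228, 0.1962]
tool_rot: [-0.0, -0.15, 0.989, 0.0]
contact_force: [-0.1, -0.4, -0.6]
gripper_width: 0.703
grasp_force: 0.0
```

Run:
```python
from h import *
mv(.62,.12,.043,107)
p=manip.grab_frame("wrist");save(p,"w1.png")
print([proj(p,[.6203,.1202,.046])],[proj(p,[.6156,-.002,.034]),proj(p,[.4529,.12,.032])])
for k in ["bearing_block","gearmotor","controller","wheel_large"]:
    for r in manip.search_frame(p,k)[:1]: print(k,np.round(r["extent"]),round(r["confidence"],2))
```

```text
pos [0.6184 0.1228 0.1962] toolyaw 107.2 | shift [-0.005 -0.022  1.021] turn 0.0006 t 3.9 j6 -1.79
[(np.float64(320.3728559371633), np.float64(231.3245488808645))] [(np.float64(160.02119058872046), np.float64(172.49521726914102)), (np.float64(397.3747591848802), np.float64(-16.944542295660796))]
bearing_block [306. 182. 345. 261.] 0.68
gearmotor [114. 148. 206. 202.] 0.68
controller [350.   0. 448.  32.] 0.76
wheel_large [  0.  90.  83. 182.] 0.95
```

View pics/w1.png

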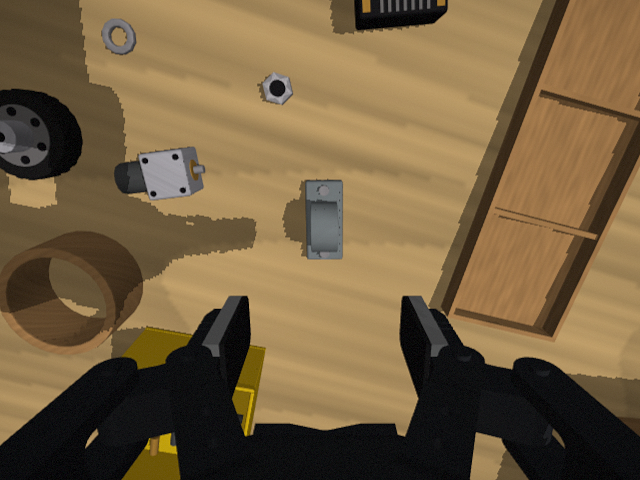

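Wrist view: the bearing foot spans (306..343, 180..260), aligned with the fingers. The gearbox top centre is near (166,173), the large wheel boss top near (3,135), and no finger conflicts are visible. I'll triangulate against the top view.

Run:
```python
from h import *
p=manip.grab_frame("wrist");T=manip.grab_frame("top")
def tri(n,a,b):
    c1,d1=ray(T,*a);c2,d2=ray(p,*b)
    s=np.linalg.lstsq(np.c_[d1,-d2],c2-c1,rcond=None)[0];P,Q=c1+s[0]*d1,c2+s[1]*d2
    print(n,((P+Q)/2).round(4),round(np.linalg.norm(P-Q),4))
tri("foot",(215+120/4,200+110/4),(325,220))
tri("gbox",(215+390/4,200+108/4),(166,173))
tri("WLboss",(215+637/4,200+89/4),(3,135))
print(atz(p,325,220,.01),atz(p,166,173,.034),atz(p,3,135,.042))
mv(.62,.12,.043,107)
```

```text
foot [ 0.6271  0.1255 -0.0241] 0.0023
gbox [ 0.6175 -0.0018  0.0225] 0.0003
WLboss [ 0.6223 -0.1111  0.0347] 0.0007
[0.61965611 0.12382175 0.01      ] [0.61456268 0.0021781  0.034     ] [ 0.62003224 -0.10554446  0.042     ]
pos [0.6181 0.1227 0.1965] toolyaw 107.2 | shift [-0.007 -0.021  1.023] turn 0.0007 t 4.3 j6 -1.79
```

Emit:
arm_command:
  moves:
    - [0.2,[0,0,0.25],0]
    - [0.2,[0,0,0.5],0]
    - [0.2,[0,0,0.7],0]
    - [0.2,[0,0,0.85],0]
    - [0.2,[0,0,0.95],0]
    - [0.2,[0,0,1.0],0]
    - [0.2,[0,0,1.0],0]
    - [-1,[0,0,1.0],0]
    - [-1,[0,0,1.0],0]
    - [-1,[0,0,1.0],0]
    - [-1,[0,0,1.0],0]
    - [-1,[0,0,1.0],0]
    - [-1,[0,0,1.0],0]
    - [-1,[0,0,1.0],0]
    - [-1,[0,0,1.0],0]
    - [-1,[0,0,1.0],0]
    - [-1,[0,0,0.8],0]
    - [-1,[0,0,0.6],0]
    - [-1,[0,0,0.6],0]

```text
time: 5.87
tool_pos: [0.6222, 0.1224, 0.1134]
tool_rot: [0.006, -0.15, 0.989, -0.0]
contact_force: [1.4, -0.0, 0.5]
gripper_width: 0.224
grasp_force: 59.2
```

Run:
```python
from h import *
mv(.6163,.2885,.11,107)
mv(.6163,.2885,.0505,107)
print(manip.state()["gripper_width"]*85)
```

```text
pos [0.6222 0.1224 0.1134] toolyaw 107.2 | shift [-0.29   1.069  0.023] turn 0.0006 t 5.9 j6 -1.79
pos [0.6222 0.1224 0.1134] toolyaw 107.2 | shift [-0.285  1.07   0.42 ] turn 0.0006 t 5.9 j6 -1.79
19.01182755574135
```

Emit:
arm_command:
  moves:
    - [-1,[-0.15,0.25,0],0]
    - [-1,[-0.3,0.5,0],0]
    - [-1,[-0.3,0.75,0],0]
    - [-1,[-0.3,0.9,0],0]
    - [-1,[-0.3,1.0,0],0]
    - [-1,[-0.3,1.0,0],0]
    - [-1,[-0.3,1.0,0],0]

```text
time: 6.45
tool_pos: [0.6164, 0.2787, 0.1057]
tool_rot: [-0.0, -0.15, 0.989, -0.0]
contact_force: [-0.4, -0.5, -0.8]
gripper_width: 0.217
grasp_force: 59.2
```

Run:
```python
from h import *
mv(.6163,.2885,.0505,107)
p=manip.grab_frame("wrist");save(p,"w2.png")
for u in [-.143,-.047,.047,.143]:
  print([np.round(proj(p,[.5224+u*.9985-v*.05,.2835+u*.05+v*.9985,.02])) for v in (-.049,.049)])
```

```text
pos [0.6164 0.2787 0.1057] toolyaw 107.3 | shift [-0.019  0.063  0.368] turn 0.0008 t 6.5 j6 -1.56
[array([ 379., -330.]), array([ 614., -245.])]
[array([318., -44.]), array([521.,  17.])]
[array([274., 161.]), array([452., 207.])]
[array([239., 322.]), array([398., 357.])]
```

View pics/w2.png

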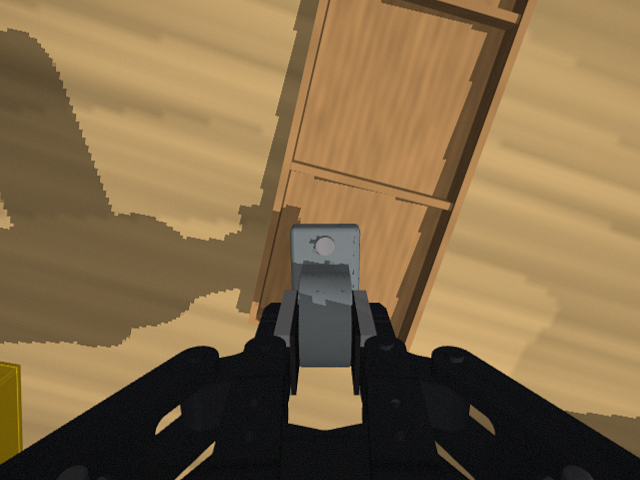

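The predicted rim corners (274,161) and (452,207) match the picture within about 3 mm, and the bearing is over the far compartment. Lowering and releasing.

Emit:
arm_command:
  moves:
    - [-1,[-0.02,0.07,0.1],0]
    - [-1,[-0.02,0.07,0.2],0]
    - [-1,[-0.02,0.07,0.28],0]
    - [-1,[-0.02,0.07,0.33],0]
    - [-1,[-0.02,0.07,0.36],0]
    - [-1,[-0.02,0.07,0.37],0]
    - [-1,[-0.02,0.07,0.37],0]
    - [-1,[-0.02,0.07,0.37],0]
    - [-0.2,[-0.02,0.07,0.37],0]
    - [-0.2,[-0.02,0.07,0.37],0]
    - [-0.2,[-0.02,0.07,0.37],0]
    - [-0.2,[-0.02,0.07,0.37],0]
    - [-0.2,[-0.02,0.07,0.37],0]
    - [-0.2,[-0.02,0.07,0.25],0]
    - [-0.2,[-0.02,0.07,0.1],0]
    - [0.4,[-0.02,0.07,-0.1],0]
    - [0.4,[-0.02,0.07,-0.3],0]
    - [0.4,[-0.02,0.07,-0.4],0]

```text
time: 8.0
tool_pos: [0.6184, 0.2902, 0.1708]
tool_rot: [0.003, -0.15, 0.989, 0.001]
contact_force: [0.8, 0.4, 1.7]
gripper_width: 0.699
grasp_force: 0.0
```

Run:
```python
from h import *
mv(.6155,-.0,.14,25.4)
p=manip.grab_frame("wrist")
for r in manip.search_frame(p,"bearing_block")[:1]:
  e=r["extent"]; print(e,atz(p,(e[0]+e[2])/2,(e[1]+e[3])/2,.02))
```

```text
pos [0.6184 0.2902 0.1708] toolyaw 107.2 | shift [ 0.592 -1.842  0.202] turn 0.2273 t 8.0 j6 -1.54
[301.8, 183.8, 344.9, 268.8] [0.61708008 0.28880713 0.02      ]
```

Emit:
arm_command:
  moves:
    - [0.5,[0.3,-0.92,0.1],0]
    - [0.5,[0.3,-0.92,0.1],0]
    - [0.5,[0.3,-0.92,0.1],0]
    - [0.5,[0.3,-0.92,0.1],0]
    - [0.5,[0.3,-0.92,0.1],0]

```text
time: 8.52
tool_pos: [0.6129, 0.1402, 0.1478]
tool_rot: [-0.003, -0.147, 0.989, -0.001]
contact_force: [-0.6, 0.1, 0.3]
gripper_width: 0.75
grasp_force: 0.0
```

Emit:
arm_command:
  moves:
    - [0.5,[0.29,-0.92,0.1],0.227]
    - [0.5,[0.29,-0.92,0.1],0.227]
    - [0.5,[0.29,-0.92,0.1],0.227]
    - [0.5,[0.29,-0.92,0.1],0.227]
    - [0.5,[0.29,-0.92,0.1],0.227]
    - [0.5,[0.29,-0.92,0.1],0.227]
    - [0.5,[0.29,-0.92,0.1],0.227]
    - [0.5,[0.29,-0.92,0.1],0.227]
    - [0.5,[0.29,-0.92,0.1],0.227]
    - [0.5,[0.29,-0.92,0.1],0.227]
    - [0.5,[0.29,-0.92,0.1],0.227]
    - [0.5,[0.29,-0.92,0.1],0.227]
    - [0.5,[0.29,-0.92,0.1],0.227]
    - [0.5,[0.29,-0.92,0.1],0.227]

```text
time: 9.68
tool_pos: [0.6132, 0.0005, 0.1349]
tool_rot: [-0.001, 0.533, 0.846, -0.0]
contact_force: [0.1, -0.1, -0.1]
gripper_width: 0.749
grasp_force: 0.0
```

Run:
```python
from h import *
mv(.6155,-.0,.039,25.4)
p=manip.grab_frame("wrist");save(p,"w3.png")
a=np.radians(-64.6);u=np.array([np.cos(a),np.sin(a),0]);v=np.array([-u[1],u[0],0])
for o in ([.6155,0,.034],):
  print([np.round(proj(p,np.array(o)+x*u+y*v)) for x,y in ((0,0),(-.016,-.017),(.016,-.017),(.016,.017),(-.016,.017))])
```

```text
pos [6.132e-01 5.000e-04 1.349e-01] toolyaw 25.6 | shift [-0.01   0.013  0.639] turn 0.0006 t 9.7 j6 -0.57
[array([329., 254.]), array([300., 228.]), array([301., 279.]), array([356., 279.]), array([358., 228.])]
```

View pics/w3.png

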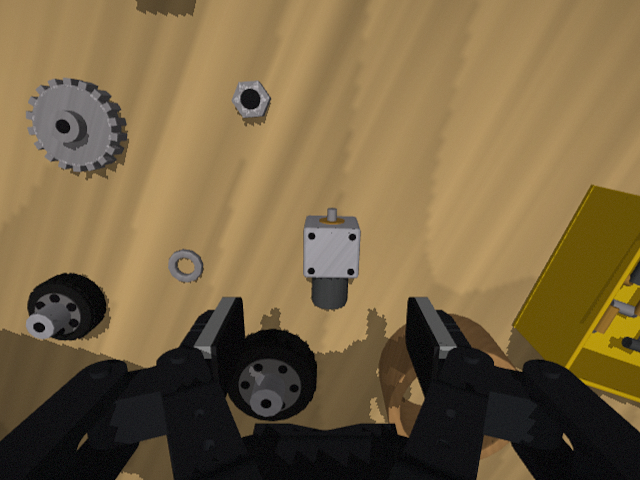

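The predicted gearbox corners fit the picture (top face 303..360, 228..278), and the fingers clear the wheel and the tape.

Emit:
arm_command:
  moves:
    - [0.5,[-0.01,0.01,0.2],0]
    - [0.5,[-0.01,0.01,0.4],0]
    - [0.5,[-0.01,0.01,0.53],0]
    - [0.5,[-0.01,0.01,0.6],0]
    - [0.5,[-0.01,0.01,0.64],0]
    - [0.5,[-0.01,0.01,0.64],0]
    - [-1,[-0.01,0.01,0.64],0]
    - [-1,[-0.01,0.01,0.64],0]
    - [-1,[-0.01,0.01,0.64],0]
    - [-1,[-0.01,0.01,0.64],0]
    - [-1,[-0.01,0.01,0.64],0]
    - [-1,[-0.01,0.01,0.64],0]
    - [-1,[-0.01,0.01,0.64],0]
    - [-1,[-0.01,0.01,0.64],0]
    - [-1,[-0.01,0.01,0.5],0]
    - [-1,[-0.01,0.01,0.3],0]
    - [-1,[-0.01,0.01,0.1],0]
    - [-1,[-0.01,0.01,0.1],0]

```text
time: 11.23
tool_pos: [0.6196, -0.0013, 0.1284]
tool_rot: [0.005, 0.534, 0.846, 0.002]
contact_force: [3.0, -0.5, -1.8]
gripper_width: 0.381
grasp_force: 61.0
```

Run:
```python
from h import *
mv(.519,.2925,.12)
print(manip.state()["gripper_width"]*85)
```

```text
pos [ 0.6196 -0.0013  0.1284] toolyaw 25.5 | shift [2.057 0.237 0.046] turn 0 t 11.2 j6 -0.57
32.391005243239775
```

Emit:
arm_command:
  moves:
    - [-1,[1.0,0.12,0],0]
    - [-1,[1.0,0.12,0],0]
    - [-1,[1.0,0.12,0],0]
    - [-1,[1.0,0.12,0],0]
    - [-1,[1.0,0.12,0],0]

```text
time: 11.65
tool_pos: [0.5645, 0.1463, 0.1195]
tool_rot: [-0.002, 0.532, 0.847, -0.0]
contact_force: [-0.7, -1.2, -2.8]
gripper_width: 0.383
grasp_force: 60.9
```

Emit:
arm_command:
  moves:
    - [-1,[0.25,0.03,0],0]
    - [-1,[0.5,0.06,0],0]
    - [-1,[0.75,0.1,0],0]
    - [-1,[0.9,0.12,0],0]
    - [-1,[1.0,0.12,0],0]
    - [-1,[1.0,0.12,0],0]
    - [-1,[1.0,0.12,0],0]
    - [-1,[1.0,0.12,0],0]

```text
time: 12.32
tool_pos: [0.5192, 0.2844, 0.1205]
tool_rot: [-0.0, 0.534, 0.846, -0.001]
contact_force: [0.2, -0.7, -2.3]
gripper_width: 0.384
grasp_force: 60.8
```

Run:
```python
from h import *
mv(.519,.2925,.0435)
print(manip.state()["gripper_width"]*85)
```

```text
pos [0.5192 0.2844 0.1205] toolyaw 25.5 | shift [0.049 0.023 0.513] turn 0 t 12.3 j6 -0.07
32.680537290602544
```

Emit:
arm_command:
  moves:
    - [-1,[0.05,0.02,0.15],0]
    - [-1,[0.05,0.02,0.3],0]
    - [-1,[0.05,0.02,0.4],0]
    - [-1,[0.05,0.02,0.46],0]
    - [-1,[0.05,0.02,0.5],0]
    - [-1,[0.05,0.02,0.515],0]
    - [-1,[0.05,0.02,0.515],0]
    - [-1,[0.05,0.02,0.515],0]
    - [0.04,[0.05,0.02,0.515],0]
    - [0.04,[0.05,0.02,0.515],0]
    - [0.04,[0.05,0.02,0.515],0]
    - [0.04,[0.05,0.02,0.515],0]
    - [0.04,[0.05,0.02,0.515],0]
    - [0.04,[0.05,0.02,0.4],0]
    - [0.04,[0.05,0.02,0.25],0]
    - [0.1,[0.05,0.02,0.0],0]
    - [0.1,[0.05,0.02,-0.2],0]
    - [0.1,[0.05,0.02,-0.3],0]

```text
time: 13.82
tool_pos: [0.5206, 0.2943, 0.1713]
tool_rot: [0.002, 0.534, 0.846, 0.003]
contact_force: [0.6, 0.6, 0.7]
gripper_width: 0.553
grasp_force: 0.0
```

Run:
```python
from h import *
mv(.6205,-.108,.14)
p=manip.grab_frame("wrist");save(p,"w4.png")
```

```text
pos [0.5206 0.2943 0.1713] toolyaw 25.5 | shift [-2.707 -0.555  0.206] turn 0 t 13.8 j6 -0.05
```

View pics/w4.png

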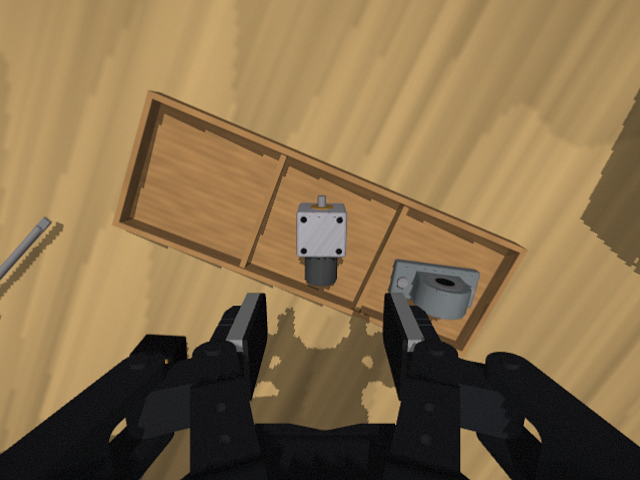

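The gearmotor (322,240) sits squarely in the middle compartment and the bearing in the far one. Next is the large wheel.

Emit:
arm_command:
  moves:
    - [0.1,[-0.9,-0.185,0.03],0]
    - [0.1,[-0.9,-0.185,0.03],0]
    - [0.1,[-0.9,-0.185,0.03],0]
    - [0.1,[-0.9,-0.185,0.03],0]
    - [0.1,[-0.9,-0.185,0.03],0]

```text
time: 14.28
tool_pos: [0.552, 0.1567, 0.1607]
tool_rot: [-0.0, 0.536, 0.845, -0.001]
contact_force: [0.2, 0.1, 0.1]
gripper_width: 0.549
grasp_force: 0.0
```

Emit:
arm_command:
  moves:
    - [0.1,[-0.9,-0.185,0.03],0]
    - [0.1,[-0.9,-0.185,0.03],0]
    - [0.1,[-0.9,-0.185,0.03],0]
    - [0.1,[-0.9,-0.185,0.03],0]
    - [0.1,[-0.9,-0.185,0.03],0]

```text
time: 14.7
tool_pos: [0.5851, 0.0241, 0.1566]
tool_rot: [-0.0, 0.535, 0.845, -0.0]
contact_force: [-0.4, 0.4, 0.7]
gripper_width: 0.552
grasp_force: 0.0
```

Emit:
arm_command:
  moves:
    - [0.1,[-0.9,-0.185,0.15],0]
    - [0.1,[-0.9,-0.185,0.15],0]
    - [0.1,[-0.9,-0.185,0.15],0]
    - [0.1,[-0.9,-0.185,0.15],0]
    - [0.1,[-0.9,-0.185,0.15],0]
    - [0.1,[-0.9,-0.185,0.15],0]
    - [0.1,[-0.9,-0.185,0.15],0]

```text
time: 15.28
tool_pos: [0.6177, -0.1057, 0.1346]
tool_rot: [-0.001, 0.533, 0.846, 0.0]
contact_force: [-0.2, -0.3, 0.2]
gripper_width: 0.55
grasp_force: 0.0
```

Run:
```python
from h import *
mv(.6205,-.108,.053)
p=manip.grab_frame("wrist");save(p,"w5.png");print(proj(p,[.6205,-.108,.042]))
```

```text
pos [ 0.6177 -0.1057  0.1346] toolyaw 25.6 | shift [-0.022  0.01   0.544] turn 0 t 15.3 j6 -0.74
(np.float64(327.94304876686857), np.float64(261.458824108524))
```

View pics/w5.png

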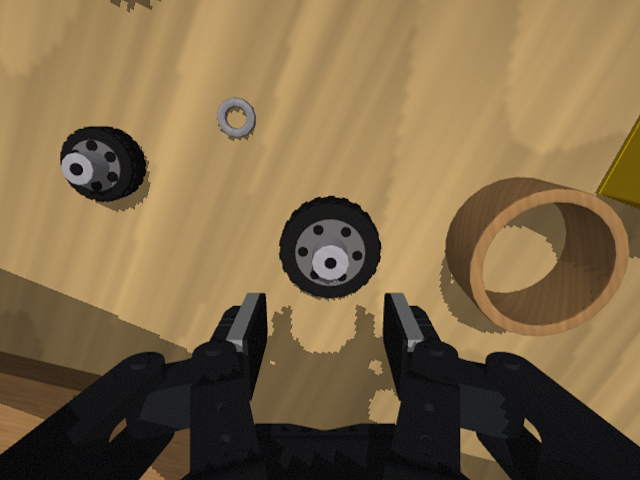

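The boss top is at (330,263) against a predicted (328,261). Gripping it with the tips just above the tyre.

Emit:
arm_command:
  moves:
    - [0.1,[-0.02,0.01,0.2],0]
    - [0.1,[-0.02,0.01,0.4],0]
    - [0.1,[-0.02,0.01,0.5],0]
    - [0.1,[-0.02,0.01,0.54],0]
    - [0.1,[-0.02,0.01,0.54],0]
    - [0.1,[-0.02,0.01,0.54],0]
    - [-1,[-0.02,0.01,0.54],0]
    - [-1,[-0.02,0.01,0.54],0]
    - [-1,[-0.02,0.01,0.54],0]
    - [-1,[-0.02,0.01,0.54],0]
    - [-1,[-0.02,0.01,0.54],0]
    - [-1,[-0.02,0.01,0.54],0]
    - [-1,[-0.02,0.01,0.54],0]
    - [-1,[-0.02,0.01,0.54],0]
    - [-1,[-0.02,0.01,0.5],0]
    - [-1,[-0.02,0.01,0.35],0]
    - [-1,[-0.02,0.01,0.15],0]
    - [-1,[-0.02,0.01,0],0]
    - [-1,[-0.02,0.01,0],0]

```text
time: 16.92
tool_pos: [0.6236, -0.1111, 0.1412]
tool_rot: [0.005, 0.534, 0.846, 0.001]
contact_force: [0.3, -0.3, -0.8]
gripper_width: 0.223
grasp_force: 58.9
```

Run:
```python
from h import *
mv(.4285,.28,.14)
print(manip.state()["gripper_width"]*85)
```

```text
pos [ 0.6236 -0.1111  0.1412] toolyaw 25.5 | shift [ 2.913 -0.052 -0.012] turn 0 t 16.9 j6 -0.74
18.99428293213709
```

Emit:
arm_command:
  moves:
    - [-1,[0.95,-0.01,0],0]
    - [-1,[0.95,-0.01,0],0]
    - [-1,[0.95,-0.01,0],0]
    - [-1,[0.95,-0.01,0],0]
    - [-1,[0.95,-0.01,0],0]

```text
time: 17.33
tool_pos: [0.5547, 0.0212, 0.1326]
tool_rot: [-0.002, 0.532, 0.847, -0.001]
contact_force: [0.3, -1.3, -2.3]
gripper_width: 0.222
grasp_force: 58.9
```

Emit:
arm_command:
  moves:
    - [-1,[0.95,-0.01,0],0]
    - [-1,[0.95,-0.01,0],0]
    - [-1,[0.95,-0.01,0],0]
    - [-1,[0.95,-0.01,0],0]
    - [-1,[0.95,-0.01,0],0]

```text
time: 17.75
tool_pos: [0.4931, 0.1481, 0.1335]
tool_rot: [-0.001, 0.532, 0.847, -0.0]
contact_force: [0.7, 0.7, -1.1]
gripper_width: 0.22
grasp_force: 58.9
```

Emit:
arm_command:
  moves:
    - [-1,[0.25,0,0],0]
    - [-1,[0.5,0,0],0]
    - [-1,[0.75,0,0],0]
    - [-1,[0.9,-0.01,0],0]
    - [-1,[0.95,-0.01,0],0]
    - [-1,[0.95,-0.01,0],0]
    - [-1,[0.95,-0.01,0],0]
    - [-1,[0.95,-0.01,0],0]

```text
time: 18.42
tool_pos: [0.4333, 0.2726, 0.1345]
tool_rot: [0.0, 0.534, 0.845, -0.0]
contact_force: [-0.6, 0.7, -2.1]
gripper_width: 0.221
grasp_force: 58.9
```

Run:
```python
from h import *
mv(.4285,.28,.0575)
print(manip.state()["gripper_width"]*85)
```

```text
pos [0.4333 0.2726 0.1345] toolyaw 25.4 | shift [ 0.058 -0.007  0.513] turn 0 t 18.4 j6 -0.03
18.749742447949956
```

Emit:
arm_command:
  moves:
    - [-1,[0.06,0,0.15],0]
    - [-1,[0.06,0,0.3],0]
    - [-1,[0.06,0,0.4],0]
    - [-1,[0.06,0,0.46],0]
    - [-1,[0.06,0,0.5],0]
    - [-1,[0.06,0,0.515],0]
    - [-1,[0.06,0,0.515],0]
    - [-1,[0.06,0,0.515],0]
    - [-0.1,[0.06,0,0.515],0]
    - [-0.1,[0.06,0,0.515],0]
    - [-0.1,[0.06,0,0.515],0]
    - [-0.1,[0.06,0,0.515],0]
    - [-0.1,[0.06,0,0.515],0]
    - [-0.1,[0.06,0,0.4],0]
    - [-0.1,[0.06,0,0.25],0]
    - [0.5,[0.06,0,0.05],0]
    - [0.5,[0.06,0,-0.15],0]
    - [0.5,[0.06,0,-0.2],0]

```text
time: 19.92
tool_pos: [0.4311, 0.2833, 0.1704]
tool_rot: [0.002, 0.534, 0.846, 0.004]
contact_force: [0.5, 0.7, 2.3]
gripper_width: 0.751
grasp_force: 0.0
```

Run:
```python
from h import *
mv(.4529,.12,.14,22.2)
p=manip.grab_frame("wrist");save(p,"w6.png");T=manip.grab_frame("top")
for k in ["wheel_large"]:
  for r in manip.search_frame(p,k)[:1]:
    e=r["extent"];print(atz(p,(e[0]+e[2])/2,(e[1]+e[3])/2,.02),r["confidence"])
```

```text
pos [0.4311 0.2833 0.1704] toolyaw 25.5 | shift [-1.045 -0.339  0.2  ] turn 0.0092 t 19.9 j6 -0.01
[0.4271122  0.28264082 0.02      ] 0.73
```

View pics/w6.png

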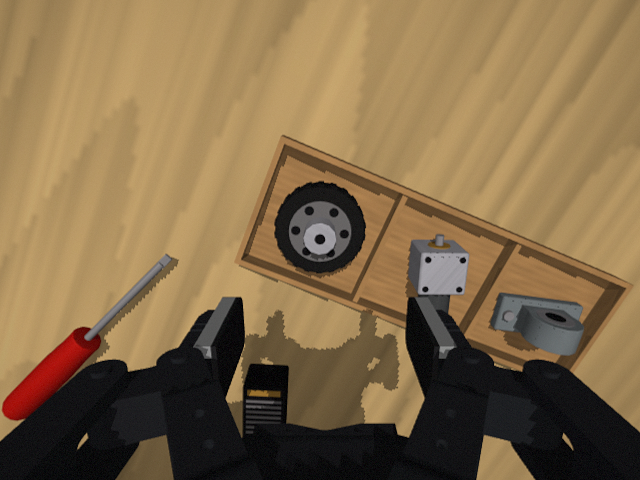

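All three compartments are filled: wheel (320,228), motor (438,270), bearing (538,322). Next is the controller.

Emit:
arm_command:
  moves:
    - [0.5,[-0.25,-0.08,0],0]
    - [0.5,[-0.5,-0.16,0],0]
    - [0.5,[-0.75,-0.24,0.05],0]
    - [0.5,[-0.99,-0.33,0.1],0.009]
    - [0.5,[-0.99,-0.33,0.2],0.009]
    - [0.5,[-0.99,-0.33,0.2],0.009]
    - [0.5,[-0.99,-0.33,0.2],0.009]
    - [0.5,[-0.99,-0.33,0.2],0.009]

```text
time: 20.73
tool_pos: [0.4471, 0.1273, 0.1339]
tool_rot: [-0.001, 0.557, 0.831, -0.001]
contact_force: [-0.1, 0.5, -0.5]
gripper_width: 0.75
grasp_force: 0.0
```

Run:
```python
from h import *
mv(.4529,.12,.039,22.2)
p=manip.grab_frame("wrist");save(p,"w7.png");
a=np.radians(-67.8);u=np.array([np.cos(a),np.sin(a),0]);v=np.array([-u[1],u[0],0])
print([np.round(proj(p,np.array([.4529,.12,.032])+x*u+y*v)) for x,y in ((0,0),(-.029,-.017),(.029,-.017),(.029,.017),(-.029,.017))])
```

```text
pos [0.4471 0.1273 0.1339] toolyaw 22.3 | shift [-0.06   0.019  0.633] turn 0.0003 t 20.7 j6 -0.27
[array([330., 265.]), array([301., 218.]), array([302., 308.]), array([357., 308.]), array([359., 218.])]
```

View pics/w7.png

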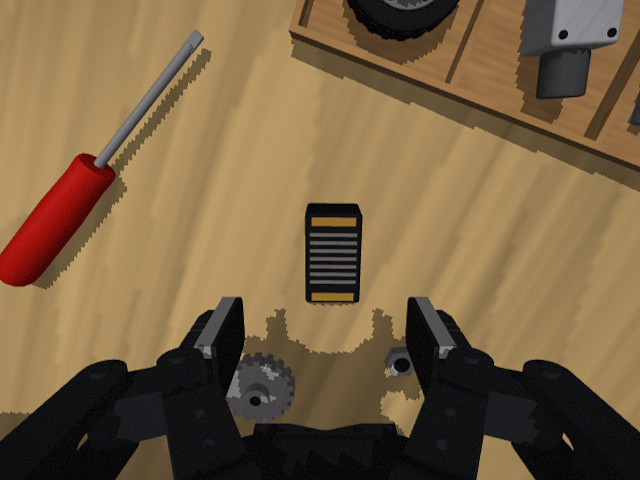

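The controller's top face spans (305..361, 215..303), about 4 mm off the prediction along tool +x, so I'll correct for that.

Emit:
arm_command:
  moves:
    - [0.5,[-0.035,0.03,0.2],0]
    - [0.5,[-0.035,0.03,0.4],0]
    - [0.5,[-0.035,0.03,0.53],0]
    - [0.5,[-0.035,0.03,0.6],0]
    - [0.5,[-0.035,0.03,0.635],0]
    - [0.5,[-0.035,0.03,0.635],0]
    - [-1,[-0.035,0.03,0.635],0]
    - [-1,[-0.035,0.03,0.635],0]
    - [-1,[-0.035,0.03,0.635],0]
    - [-1,[-0.035,0.03,0.635],0]
    - [-1,[-0.035,0.03,0.635],0]
    - [-1,[-0.035,0.03,0.635],0]
    - [-1,[-0.035,0.03,0.635],0]
    - [-1,[-0.035,0.03,0.635],0]
    - [-1,[-0.035,0.03,0.5],0]
    - [-1,[-0.035,0.03,0.3],0]
    - [-1,[-0.035,0.03,0.1],0]
    - [-1,[-0.035,0.03,0.0],0]
    - [-1,[-0.035,0.03,0.0],0]

```text
time: 22.37
tool_pos: [0.4567, 0.1238, 0.1395]
tool_rot: [0.003, 0.557, 0.83, 0.003]
contact_force: [0.7, 0.7, -0.2]
gripper_width: 0.382
grasp_force: 61.4
```

Run:
```python
from h import *
mv(.461,-.338,.13)
print(manip.state()["gripper_width"]*85)
```

```text
pos [0.4567 0.1238 0.1395] toolyaw 22.2 | shift [-2.86  -1.14   0.061] turn 0 t 22.4 j6 -0.28
32.446286913592466
```

Emit:
arm_command:
  moves:
    - [-1,[-0.95,-0.38,0],0]
    - [-1,[-0.95,-0.38,0],0]
    - [-1,[-0.95,-0.38,0],0]
    - [-1,[-0.95,-0.38,0],0]
    - [-1,[-0.95,-0.38,0],0]
    - [-1,[-0.95,-0.38,0],0]

```text
time: 22.87
tool_pos: [0.4542, -0.031, 0.1332]
tool_rot: [-0.001, 0.559, 0.829, -0.0]
contact_force: [-0.3, 0.7, -0.3]
gripper_width: 0.381
grasp_force: 61.4
```

Emit:
arm_command:
  moves:
    - [-1,[-0.95,-0.38,0],0]
    - [-1,[-0.95,-0.38,0],0]
    - [-1,[-0.95,-0.38,0],0]
    - [-1,[-0.95,-0.38,0],0]
    - [-1,[-0.95,-0.38,0],0]
    - [-1,[-0.95,-0.38,0],0]

```text
time: 23.37
tool_pos: [0.456, -0.1833, 0.1337]
tool_rot: [-0.001, 0.558, 0.83, 0.0]
contact_force: [-0.0, -0.9, -0.3]
gripper_width: 0.381
grasp_force: 61.4
```

Emit:
arm_command:
  moves:
    - [-1,[-0.25,-0.1,0],0]
    - [-1,[-0.5,-0.2,0],0]
    - [-1,[-0.75,-0.3,0],0]
    - [-1,[-0.9,-0.36,0],0]
    - [-1,[-0.94,-0.38,0],0]
    - [-1,[-0.94,-0.38,0],0]
    - [-1,[-0.94,-0.38,0],0]
    - [-1,[-0.94,-0.38,0],0]

```text
time: 24.03
tool_pos: [0.4571, -0.3332, 0.1341]
tool_rot: [-0.001, 0.556, 0.831, 0.0]
contact_force: [-0.8, 0.5, -1.4]
gripper_width: 0.378
grasp_force: 61.4
```

Run:
```python
from h import *
mv(.461,-.338,.0435)
p=manip.grab_frame("wrist");save(p,"w8.png")
a=np.radians(9.3);u=np.array([np.cos(a),np.sin(a),0]);v=np.array([-u[1],u[0],0])
for x in (-.096,0,.096): print([np.round(proj(p,np.array([.5075,-.3306,.02])+x*u+y*v)) for y in (-.049,.049)])
```

```text
pos [ 0.4571 -0.3332  0.1341] toolyaw 22.4 | shift [-0.041  0.012  0.604] turn 0 t 24.0 j6 -1.15
[array([239., 307.]), array([266., 160.])]
[array([379., 336.]), array([422., 196.])]
[array([512., 364.]), array([569., 231.])]
```

View pics/w8.png

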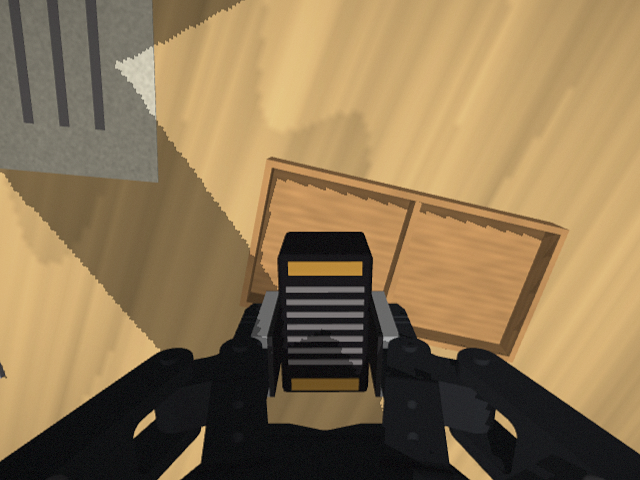

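The predicted rim corners (266,160) and (569,231) match. Lowering the controller into the near compartment.

Emit:
arm_command:
  moves:
    - [-1,[-0.04,0.01,0.2],0]
    - [-1,[-0.04,0.01,0.38],0]
    - [-1,[-0.04,0.01,0.48],0]
    - [-1,[-0.04,0.01,0.54],0]
    - [-1,[-0.04,0.01,0.58],0]
    - [-1,[-0.04,0.01,0.605],0]
    - [-1,[-0.04,0.01,0.605],0]
    - [-1,[-0.04,0.01,0.605],0]
    - [0.04,[-0.04,0.01,0.605],0]
    - [0.04,[-0.04,0.01,0.605],0]
    - [0.04,[-0.04,0.01,0.605],0]
    - [0.04,[-0.04,0.01,0.605],0]
    - [0.04,[-0.04,0.01,0.605],0]
    - [0.04,[-0.04,0.01,0.5],0]
    - [0.04,[-0.04,0.01,0.3],0]
    - [0.1,[-0.04,0.01,0.1],0]
    - [0.1,[-0.04,0.01,-0.1],0]
    - [0.1,[-0.04,0.01,-0.1],0]

```text
time: 25.58
tool_pos: [0.4636, -0.3433, 0.1575]
tool_rot: [0.006, 0.557, 0.83, -0.001]
contact_force: [0.7, -1.0, 2.0]
gripper_width: 0.547
grasp_force: 0.0
```

Run:
```python
from h import *
mv(.472,-.121,.14)
```

```text
pos [ 0.4636 -0.3433  0.1575] toolyaw 22.3 | shift [1.352 0.612 0.105] turn 0 t 25.6 j6 -1.15
```

Emit:
arm_command:
  moves:
    - [0.1,[0.66,0.29,0.03],0]
    - [0.1,[0.66,0.29,0.03],0]
    - [0.1,[0.66,0.29,0.03],0]
    - [0.1,[0.66,0.29,0.03],0]

```text
time: 25.92
tool_pos: [0.4627, -0.2283, 0.144]
tool_rot: [-0.001, 0.556, 0.831, 0.001]
contact_force: [-0.2, 0.3, 0.1]
gripper_width: 0.544
grasp_force: 0.0
```

Emit:
arm_command:
  moves:
    - [0.1,[0.66,0.29,0.03],0]
    - [0.1,[0.66,0.29,0.03],0]
    - [0.1,[0.66,0.29,0.03],0]
    - [0.1,[0.66,0.29,0.03],0]
    - [0.1,[0.66,0.29,0.03],0]
    - [0.1,[0.66,0.29,0.03],0]
    - [0.1,[0.66,0.29,0.03],0]

```text
time: 26.5
tool_pos: [0.4664, -0.1254, 0.141]
tool_rot: [0.0, 0.558, 0.83, -0.0]
contact_force: [-0.1, -0.4, -0.6]
gripper_width: 0.548
grasp_force: 0.0
```

Run:
```python
from h import *
mv(.472,-.121,.0485)
p=manip.grab_frame("wrist");save(p,"w9.png");print(proj(p,[.472,-.121,.038]))
```

```text
pos [ 0.4664 -0.1254  0.141 ] toolyaw 22.2 | shift [0.014 0.046 0.616] turn 0 t 26.5 j6 -0.8
(np.float64(336.6309858370396), np.float64(246.99590292776986))
```

View pics/w9.png

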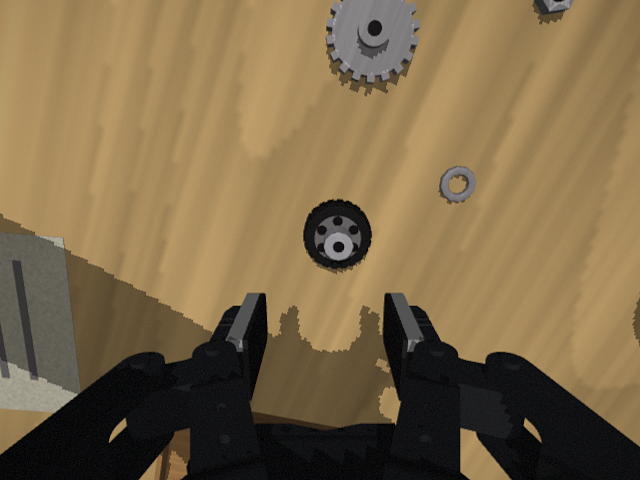

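The small boss is at (338,246) against a predicted (337,247). Gripping it.

Emit:
arm_command:
  moves:
    - [0.1,[0.015,0.045,0.2],0]
    - [0.1,[0.015,0.045,0.4],0]
    - [0.1,[0.015,0.045,0.53],0]
    - [0.1,[0.015,0.045,0.59],0]
    - [0.1,[0.015,0.045,0.61],0]
    - [0.1,[0.015,0.045,0.61],0]
    - [-1,[0.015,0.045,0.61],0]
    - [-1,[0.015,0.045,0.61],0]
    - [-1,[0.015,0.045,0.61],0]
    - [-1,[0.015,0.045,0.61],0]
    - [-1,[0.015,0.045,0.61],0]
    - [-1,[0.015,0.045,0.61],0]
    - [-1,[0.015,0.045,0.61],0]
    - [-1,[0.015,0.045,0.61],0]
    - [-1,[0.015,0.045,0.5],0]
    - [-1,[0.015,0.045,0.3],0]
    - [-1,[0.015,0.045,0.1],0]
    - [-1,[0.015,0.045,0],0]
    - [-1,[0.015,0.045,0],0]

```text
time: 28.13
tool_pos: [0.4741, -0.1206, 0.1455]
tool_rot: [0.004, 0.557, 0.83, 0.001]
contact_force: [0.7, -0.4, -1.2]
gripper_width: 0.176
grasp_force: 58.6
```

Run:
```python
from h import *
mv(.554,-.323,.14)
print(manip.state()["gripper_width"]*85)
```

```text
pos [ 0.4741 -0.1206  0.1455] toolyaw 22.3 | shift [-1.45  -0.018  0.046] turn 0 t 28.1 j6 -0.79
14.969035499589138
```

Emit:
arm_command:
  moves:
    - [-1,[-0.72,0,0],0]
    - [-1,[-0.72,0,0],0]
    - [-1,[-0.72,0,0],0]
    - [-1,[-0.72,0,0],0]
    - [-1,[-0.72,0,0],0]

```text
time: 28.55
tool_pos: [0.5118, -0.2201, 0.1389]
tool_rot: [-0.002, 0.558, 0.83, 0.0]
contact_force: [0.3, 0.3, -1.1]
gripper_width: 0.176
grasp_force: 58.7
```

Emit:
arm_command:
  moves:
    - [-1,[-0.25,0,0],0]
    - [-1,[-0.5,0,0],0]
    - [-1,[-0.68,0,0],0]
    - [-1,[-0.72,0,0],0]
    - [-1,[-0.72,0,0],0]
    - [-1,[-0.72,0,0],0]
    - [-1,[-0.72,0,0],0]

```text
time: 29.13
tool_pos: [0.5526, -0.3175, 0.1399]
tool_rot: [-0.001, 0.557, 0.831, 0.0]
contact_force: [-0.6, -0.5, -0.7]
gripper_width: 0.178
grasp_force: 58.7
```

Run:
```python
from h import *
mv(.554,-.323,.053)
print(manip.state()["gripper_width"]*85)
```

```text
pos [ 0.5526 -0.3175  0.1399] toolyaw 22.3 | shift [-0.038 -0.005  0.579] turn 0 t 29.1 j6 -1.03
15.111435964108551
```

Emit:
arm_command:
  moves:
    - [-1,[-0.04,0,0.2],0]
    - [-1,[-0.04,0,0.36],0]
    - [-1,[-0.04,0,0.46],0]
    - [-1,[-0.04,0,0.53],0]
    - [-1,[-0.04,0,0.56],0]
    - [-1,[-0.04,0,0.58],0]
    - [-1,[-0.04,0,0.58],0]
    - [-1,[-0.04,0,0.58],0]
    - [-0.1,[-0.04,0,0.58],0]
    - [-0.1,[-0.04,0,0.58],0]
    - [-0.1,[-0.04,0,0.58],0]
    - [-0.1,[-0.04,0,0.58],0]
    - [-0.1,[-0.04,0,0.58],0]
    - [-0.1,[-0.04,0,0.45],0]
    - [-0.1,[-0.04,0,0.25],0]
    - [-0.1,[-0.04,0,0.0],0]
    - [-0.1,[-0.04,0,-0.25],0]
    - [-0.1,[-0.04,0,-0.5],0]
    - [-0.1,[0.1,0,-0.7],0]
    - [-0.1,[0.1,0,-0.7],0]

```text
time: 30.8
tool_pos: [0.5502, -0.306, 0.2554]
tool_rot: [0.007, 0.557, 0.831, 0.0]
contact_force: [1.9, -0.2, 1.3]
gripper_width: 0.45
grasp_force: 0.0
```

Emit:
arm_command:
  moves:
    - [-0.1,[0.9,0,-0.1],0]
    - [-0.1,[0.9,0,-0.1],0]
    - [-0.1,[0.9,0,-0.1],0]
    - [-0.1,[0.9,0,-0.1],0]
    - [-0.1,[0.9,0,-0.1],0]
    - [-0.1,[0.9,0,-0.1],0]
    - [-0.1,[0.9,0,-0.1],0]
    - [-0.1,[0.9,0,-0.1],0]

```text
time: 31.47
tool_pos: [0.4968, -0.1818, 0.2604]
tool_rot: [-0.0, 0.558, 0.83, -0.0]
contact_force: [-0.2, -0.7, 0.7]
gripper_width: 0.45
grasp_force: 0.0
```

Run:
```python
from h import *
p=manip.grab_frame("scene");f=p["frame"]
cv2.imwrite("pics/end.png",cv2.resize(np.ascontiguousarray(f[130:370,70:530,::-1]),None,fx=1.7,fy=1.7,interpolation=cv2.INTER_CUBIC))
T=manip.grab_frame("top")
for k in N[2:]:
  for r in manip.search_frame(T,k)[:1]:
    e=r["extent"];P=atz(T,(e[0]+e[2])/2,(e[1]+e[3])/2,.022)
    o=[]
    for c,a in (((.5224,.2835),3),((.5075,-.3306),9.3)):
      a=np.radians(a);d=P[:2]-c;o.append(np.round([d@[np.cos(a),np.sin(a)],d@[-np.sin(a),np.cos(a)]],3))
    print(k,P.round(3),round(r["confidence"],2),*o)
```

```text
gearmotor [0.517 0.281 0.022] 0.76 [-0.005 -0.003] [0.108 0.602]
wheel_large [0.425 0.28  0.022] 0.61 [-0.098  0.001] [0.017 0.615]
wheel_small [ 0.423 -0.333  0.022] 0.38 [-0.132 -0.611] [-0.084  0.011]
bearing_block [0.614 0.282 0.022] 0.84 [ 0.091 -0.006] [0.204 0.587]
controller [0.517 0.284 0.022] 0.7 [-0.006  0.001] [0.108 0.605]
spare_gear [ 0.442 -0.003  0.022] 0.58 [-0.095 -0.282] [-0.011  0.333]
tape_roll [ 0.735 -0.057  0.022] 0.71 [ 0.195 -0.352] [0.269 0.233]
```

View pics/end.png

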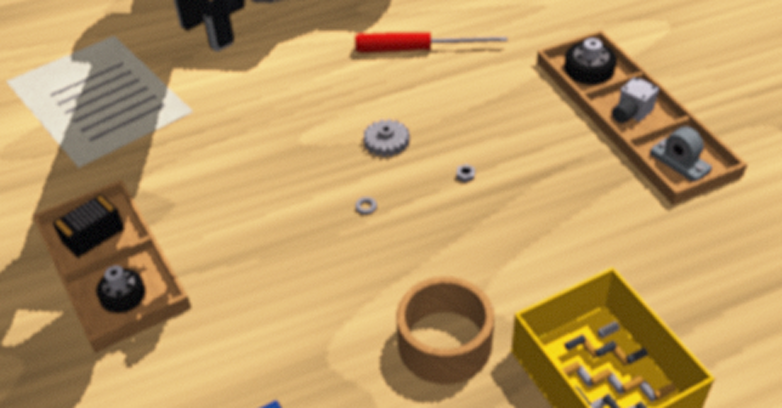

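The final view shows the controller (88,225) and small wheel (120,288) each in a compartment of the short tray. The large wheel, motor and bearing are in the long tray, all lying flat, and the gear and tape are where they were. Handing in.

```bash
python3 -c "
from plant import manip
print(manip.job_done())"
```

```text
the job is handed in; nothing more can be done
None
```

I placed all five parts upright in their own compartments of the correct trays, left the gear and tape where they were, and handed the job in at about 32 s; it returned no verdict.

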